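# Shim the rocking comparator stand with a wedge

### The arm

A 6-joint arm with a two-finger parallel gripper is mounted at the origin on the work surface; the furniture and walls round the work are solid. World frame = base frame: x ahead of the robot, y to its left, z up, the work surface at z = 0. Lengths are in m, angles in rad, forces in N, time in s.
With the tool pointing down it reaches from about 0.375 to 0.925 m from the base axis. Payload 5.7 kg.
Tool frame: the origin (TCP) lies on the centre line of the jaws, within the pads' length; the fingertips stand bot.tcp_to_tips ahead of it and the grasp point (between the pads) lies 11 mm behind it (bot.tcp_to_tips is the distance from the TCP to the fingertips, in m); y points along the fingers, x is the direction in which the jaws open and shut, and the axes are right-handed (so a half turn about y gives the same grasp; the last joint's range is limited). The gripper opens to 88 mm and grips with 3 to 60 N. Pads are 20 mm wide; open, the fingers measure 115 mm over their backs; the gripper's body (75 mm by 178 mm) begins 61 mm behind the grasp point.
Start: joints at [1.137, 0.359, 1.51, -0, 1.272, -0.115], TCP at [0.188, 0.57, 0.195] pointing down, gripper open.
Joint ranges: [-2.97, 2.97], [-1.01, 2.36], [0.21, 2.38], [-0.96, 4.11], [0.2, 2.71], [-2.98, 2.98]. Speed limits (rad/s): [2.39, 2.39, 3.14, 3.14, 3.14, 3.14].

### API

Orientations are given as a rotation vector (axis times angle).
In Python, from workcell import bot gives the robot as it stands. Calls block until the motion is done:
- bot.move_ptp(position, orientation): joint-space move of the TCP to a pose.
- bot.servo_line(position, rotation=None, velocity=0.15, stop_force=None): straight line of the TCP; rotation=None keeps the orientation; velocity is the mean speed in m/s. With stop_force (N) it stops when the force on the tool has changed by that much, and returns True; else False.
- bot.move_joints(angles): joint-space move.
- bot.grip(opening, force=None): opening from 0.0 (shut) to 1.0 (fully open); force is the grip in N (None keeps the last); returns when the fingers have stopped.
- bot.wait(seconds).
- bot.ik(position, orientation): joint angles nearest the present ones, or None.
- bot.get_state(): the state.
- bot.read_camera(name): name is "side" or "top" or "wrist"; returns the picture (480x640x3 uint8, red, green, blue); there is no depth.
- bot.calibration(name): a dict with "camera_matrix" (3x3 intrinsics, pixels), "camera_from_world" (4x4, takes a point from world to camera coordinates); the wrist camera has in their place "T_tool_cam" (4x4, takes a point from camera to tool coordinates, whose origin is the TCP and whose axes are the tool frame's). Camera axes: x right, y down, z forward; pixel columns grow to the right and rows downward; lengths in m; the calibration is good to about 2 mm. A picture is of the moment at which its call begins: read the wrist's pose just before it. calibration takes no time and is no camera call.
A pose or a line that the arm cannot do raises bot.MotionError and nothing moves.
- bot.job_done(): hands the job in, once; it reports no verdict.
Trained networks look in the newest picture that a camera, given by its name, has taken for a name from the list of things; names that differ only in an ending like _2 or _b are one class to them, and where a whole thing is asked for, a point or a joint stands for the part that bears it (a point fixed in the world has none). Each returns a list of dicts, best first, with "p" (0 to 1); they miss things now and then, are a little off and sometimes report something else, mostly with a low value. They report only what shows in the picture. A call takes as long as a camera call.
- bot.search_frame(camera, query): "position" ([x, y, z] in m, in world coordinates, good to about 4 mm: the middle of the surface that is visible of it).
The state is a dict: "time_s": time; "qpos": joint angles; "qvel": joint speeds; "effort": joint torques, N m; "position": TCP position; "ee_rot": TCP orientation; "wrist_force": force on the tool from outside, world axes, zero at the start; "torque": the same for the moment, N m; "grip_width": opening from 0.0 (shut) to 1.0 (fully open).
Only numpy, scipy, OpenCV 4.12 (cv2) and the standard library are available. Lean on these libraries where they do the work, as an engineer would, in place of code of your own. Each camera call takes 0.05 s, during which the arm holds its last target.

### The job

The dial comparator stand on the bench rocks because one of its four feet, the one at the robot's side on the right, is too short. Using only the fingertips, push the loose wooden wedge along the bench, thin end first, in under that short foot until the rocking stops and the stand sits level with its other three feet down on the bench; then press lightly down on the round screw head above the wedged foot to bed it in, and take the hand away. Do not pick up anything, do not shove the stand out of its place, and leave the other things alone.

Things in the scene. Friction and masses are not known exactly. Their poses are not given: they have to be found in the camera images.
- wedge: loose dark wooden wedge, 90 mm long, 36 mm wide, 60 g, flat underside on the bench. Origin at the centre of the underside; +x points to the thin end, z up. Height grows in a straight line from 2 mm at the thin end (x = +45 mm) to 16 mm at the thick end (x = -45 mm). It starts with the thin end pointing away to the left, toward the stand, within about 26 degrees
- wedge_nose (a point): middle of the wedge's thin end, at the underside
- wedge_heel (a point): middle of the flat upright face at the wedge's thick end (36 mm wide, 16 mm high), 8 mm above the underside
- stand: grey dial comparator stand, 1.2 kg, loose, 105 mm high: base plate 130 (x) by 165 (y) by 14 mm on four domed feet, 26 mm wide, at x = +-52, y = +-68 mm. Origin midway between the feet at the long feet's undersides; plate top at z = 34 mm; z is up when level. Starts leaning 5.5 degrees on its short foot (1 to 3 N there). The wedge goes in along the stand's own +y, from the robot's right
- foot_short (a point): middle of the underside of the short foot, at x = -52, y = -68 mm of the stand; it is 8 mm shorter than the others, so this point is 8 mm above the bench when the stand is level, with the wedge's thin end then about 38 mm past it; from there on the wedge resists the push much more
- foot_opposite (a point): middle of the underside of the foot diagonally opposite the short one (x = +52, y = +68 mm); 8 mm above the bench at the start, down on it when the stand is level
- foot_left (a point): middle of the underside of the foot at x = -52, y = +68 mm of the stand
- foot_right (a point): middle of the underside of the foot at x = +52, y = -68 mm of the stand
- press_point (a point): top of the round steel screw head (22 mm across, 4 mm high) on the plate above the short foot, 38 mm above the bench when the stand is level
- steel_block: bystander: flat square steel bench block, 60 x 60 x 18 mm; origin at the centre of its underside
- loupe: bystander: folding loupe lying open on the bench, 28 x 69 x 14 mm; origin at the centre of the underside

How it is judged:
By the outcome, as a careful person would: the job done as asked, in the order asked, and still so for the second after the job is handed in, with the robot touching nothing.
It also fails if it takes over 67 s, if anything falls off the work surface, if the arm or the gripper's body presses on something with over 40 N, if the wrist force passes 120 N, or if a joint passes its speed limit or range.

## Working session

There is one attempt and no reset: what is moved stays moved. The work goes in short steps, each a Python script; the robot and the scene stay as the last script left them, time stands still between calls to the robot, and variables do not carry over. Pictures are saved under pics/ and viewed, and the job is handed in when it is done.

```bash
mkdir -p pics; ls; python3 - <<'E'
from workcell import bot
import cv2,numpy as np
s=bot.get_state();print(s, bot.tcp_to_tips)
for c in ["side","top","wrist"]:
    im=bot.read_camera(c); cv2.imwrite(f"pics/{c}0.png",im[:,:,::-1])
    for q in ["wedge","wedge_nose","wedge_heel","stand","foot_short","foot_opposite","foot_left","foot_right","press_point","steel_block","loupe"]:
        r=bot.search_frame(c,q); print(c,q,[(np.round(d["position"],4).tolist(),round(d["p"],2)) for d in r[:2]])
print(bot.get_state()["time_s"])
E
```

```text
pics
{'time_s': 0.0, 'qpos': array([ 1.13690994e+00,  3.59499033e-01,  1.51142056e+00, -6.91865107e-06,
        1.27250959e+00, -1.15111508e-01]), 'qvel': array([ 0.00038598, -0.0002727 ,  0.00133675, -0.00014957, -0.00030973,
       -0.00075482]), 'effort': array([ 3.69036643e-03, -5.15384245e+01, -2.70720953e+01,  6.75119273e-02,
        3.47206718e-02, -1.38552191e-04]), 'position': array([0.18774466, 0.56908935, 0.19421772]), 'ee_rot': array([-1.34423485, -0.97004706,  0.97269763]), 'wrist_force': array([-0.68516552, -0.12175563, -0.07869932]), 'torque': array([-0.01810182, -0.00386338,  0.02086238]), 'grip_width': 1.0005017803680207} 0.008
side wedge [([0.4278, -0.2942, 0.0107], 0.65)]
side wedge_nose [([0.4226, -0.292, 0.0119], 0.83)]
side wedge_heel [([0.426, -0.2903, 0.004], 0.92)]
side stand [([0.4797, -0.0262, 0.0361], 0.74)]
side foot_short []
side foot_opposite [([0.4743, -0.0236, 0.0362], 0.96)]
side foot_left [([0.4744, -0.0204, 0.0361], 0.96)]
side foot_right [([0.4791, -0.0251, 0.0345], 0.77)]
side press_point [([0.4751, -0.0226, 0.0375], 0.79)]
side steel_block [([0.
[... 198 characters left out ...]
, 0.94)]
top wedge_heel [([0.4224, -0.2725, 0.0072], 0.78), ([0.4774, 0.0027, 0.0396], 0.73)]
top stand [([0.4776, 0.0091, 0.0343], 0.91)]
top foot_short [([0.472, 0.0084, 0.0387], 0.86)]
top foot_opposite [([0.4751, 0.0034, 0.0327], 0.93)]
top foot_left [([0.4782, 0.0047, 0.0392], 0.93)]
top foot_right []
top press_point [([0.4747, 0.0055, 0.0375], 0.58)]
top steel_block [([0.4648, 0.1944, 0.0197], 0.92)]
top loupe [([0.3589, -0.0752, 0.0165], 0.92), ([0.475, 0.0055, 0.0379], 0.6)]
wrist wedge []
wrist wedge_nose []
wrist wedge_heel []
wrist stand []
wrist foot_short []
wrist foot_opposite []
wrist foot_left []
wrist foot_right []
wrist press_point []
wrist steel_block []
wrist loupe []
1.8
```

View pics/side0.png

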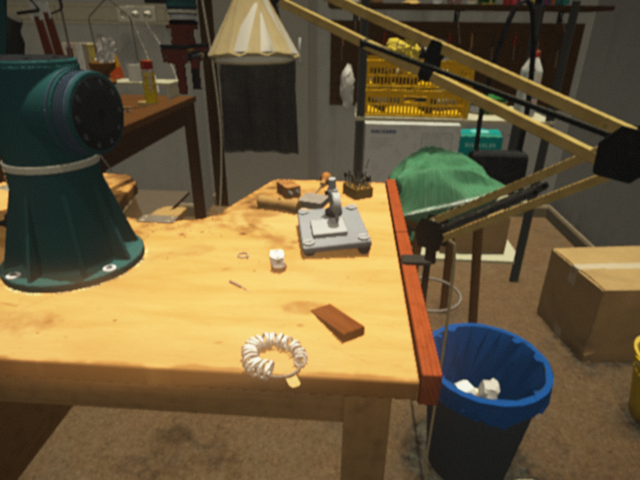

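View pics/top0.png

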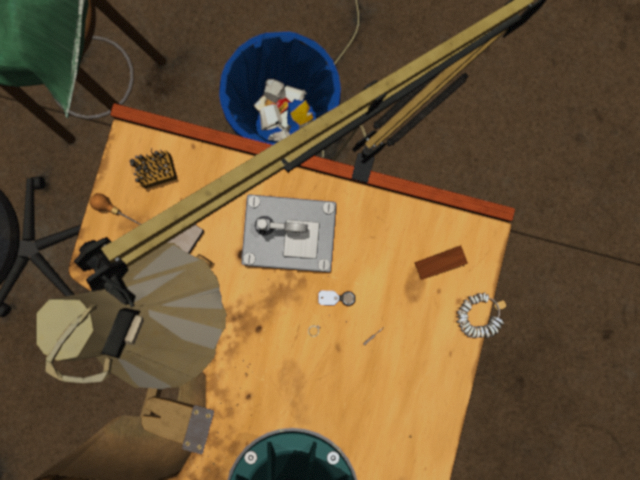

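```bash
python3 - <<'E'
from workcell import bot
import numpy as np
np.set_printoptions(precision=4,suppress=True)
for c in ["side","top","wrist"]:
    d=bot.calibration(c)
    for k,v in d.items(): print(c,k,v)
    if c!="wrist":
        T=np.array(d["camera_from_world"]);print(-T[:3,:3].T@T[:3,3])
E
```

```text
side camera_matrix [[452.4516   0.     324.4963]
 [  0.     452.4516 238.9478]
 [  0.       0.       1.    ]]
side camera_from_world [[ 0.9808 -0.1946  0.0147 -0.4537]
 [-0.0696 -0.4192 -0.9052  0.0362]
 [ 0.1823  0.8868 -0.4247  0.8294]
 [ 0.      0.      0.      1.    ]]
[ 0.2963 -0.8086  0.3917]
top camera_matrix [[508.9563   0.     314.3225]
 [  0.     508.9563 246.2243]
 [  0.       0.       1.    ]]
top camera_from_world [[ 0.0022 -0.9999 -0.0108 -0.0411]
 [-0.9971 -0.0014 -0.0761  0.4541]
 [ 0.0761  0.011  -0.997   0.9247]
 [ 0.      0.      0.      1.    ]]
[ 0.3825 -0.0506  0.9561]
wrist camera_matrix [[355.383    0.     318.3932]
 [  0.     355.383  239.7065]
 [  0.       0.       1.    ]]
wrist T_tool_cam [[ 1.      0.0001  0.0009 -0.0005]
 [-0.0009 -0.2599  0.9656 -0.1899]
 [ 0.0004 -0.9656 -0.2599  0.0704]
 [ 0.      0.      0.      1.    ]]
```

```bash
cat > h.py <<'E'
from workcell import bot
import numpy as np, cv2
from scipy.spatial.transform import Rotation as R
np.set_printoptions(precision=4,suppress=True)
def cam(c):
    d=bot.calibration(c); return np.array(d["camera_matrix"]),np.array(d["camera_from_world"])
def ray(K,T,px):
    d=T[:3,:3].T@np.linalg.solve(K,[px[0],px[1],1.]); return -T[:3,:3].T@T[:3,3], d
def atz(K,T,px,z):
    o,d=ray(K,T,px); return o+d*(z-o[2])/d[2]
def proj(K,T,P):
    p=T[:3,:3]@np.asarray(P,float)+T[:3,3]; q=K@p; return q[:2]/q[2]
def wristT(s):
    d=bot.calibration("wrist"); W=np.eye(4);W[:3,:3]=R.from_rotvec(s["ee_rot"]).as_matrix();W[:3,3]=s["position"]
    return np.array(d["camera_matrix"]),np.linalg.inv(W@np.array(d["T_tool_cam"]))
def ori(yaw,flip=True):
    # tool down; flip: at yaw 0 tool z=-Y (camera on the -Y side), tool x=-X
    zz=np.array([0,-1,0.]) if flip else np.array([0,1.,0])
    y=np.array([0,0,-1.]); x=np.cross(y,zz)
    return (R.from_euler('z',yaw)*R.from_matrix(np.stack([x,y,zz],1))).as_rotvec()
E
python3 - <<'E'
from h import *
s=bot.get_state();print(R.from_rotvec(s["ee_rot"]).as_matrix())
Kt,Tt=cam("top");Ks,Ts=cam("side")
# lamp arm
def plane(K,T,a,b):
    o,d1=ray(K,T,a);_,d2=ray(K,T,b);n=np.cross(d1,d2);n/=np.linalg.norm(n);return n,n@o
for tl,sl in [(((540,0),(120,250)),((285,0),(600,125))),(((540,0),(120,250)),((335,0),(620,120)))]:
    n1,d1=plane(Kt,Tt,*tl);n2,d2=plane(Ks,Ts,*sl)
    dr=np.cross(n1,n2);dr/=np.linalg.norm(dr)
    for x in [0,0.2,.4,.6,.8]:
        p=np.linalg.solve(np.stack([n1,n2,[1,0,0]]),[d1,d2,x]);print(x,p)
for px in [(418,268),(465,252),(323,265),(418,262),(422,280)]: print(px,atz(Kt,Tt,px,0.0))
for f in (True,False):
  for p in [(.42,-.27,.2),(.42,-.2,.02),(.42,-.06,.06),(.42,-.35,.02)]:
    for yaw in (0,.3): print(f,p,yaw,bot.ik(p,ori(yaw,f)))
E
python3 -c "
import cv2
t=cv2.imread('pics/top0.png');cv2.imwrite('pics/topc.png',cv2.resize(t[180:330,220:520],(800,400),interpolation=cv2.INTER_CUBIC))
t=cv2.imread('pics/side0.png');cv2.imwrite('pics/sidec.png',cv2.resize(t[170:350,240:420],(600,600),interpolation=cv2.INTER_CUBIC))"
```

```text
[[ 0.3134 -0.     -0.9496]
 [ 0.9496 -0.0001  0.3134]
 [-0.0001 -1.      0.    ]]
0 [0.     0.7493 0.6221]
0.2 [0.2    0.4654 0.5321]
0.4 [0.4    0.1816 0.4421]
0.6 [ 0.6    -0.1022  0.3521]
0.8 [ 0.8   -0.386  0.262]
0 [0.     0.7204 0.6791]
0.2 [0.2    0.4424 0.5775]
0.4 [0.4    0.1644 0.476 ]
0.6 [ 0.6    -0.1136  0.3745]
0.8 [ 0.8    -0.3915  0.273 ]
(418, 268) [ 0.4148 -0.2344  0.    ]
(465, 252) [ 0.445  -0.3228  0.    ]
(323, 265) [ 0.4201 -0.0564  0.    ]
(418, 262) [ 0.4261 -0.2346  0.    ]
(422, 280) [ 0.3924 -0.2416  0.    ]
True (0.42, -0.27, 0.2) 0 [-0.7098  0.2087  1.7157  0.      1.2172  2.4318]
True (0.42, -0.27, 0.2) 0.3 [-0.7098  0.2087  1.7157 -0.      1.2172  2.1318]
True (0.42, -0.2, 0.02) 0 [-0.5931  0.4208  1.9785 -0.      0.7424  2.5485]
True (0.42, -0.2, 0.02) 0.3 [-0.5931  0.4208  1.9785 -0.      0.7424  2.2485]
True (0.42, -0.06, 0.06) 0 [-0.305   0.3036  2.03   -0.      0.808   2.8366]
True (0.42, -0.06, 0.06) 0.3 [-0.305   0.3036  2.03   -0.      0.808   2.5366]
True (0.42, -0.35, 0.02) 0 [-0.8211  0.5028  1.7991  0.      0.8397  2.3205]
True (0.42, -0.35, 0.02) 0.3 [-0.8211  0.5028  1.7991 -0.      0.8397  2.0205]
False (0.42, -0.27, 0.2) 0 [-0.7098  0.2087  1.7157 -0.      1.2172 -0.7098]
False (0.42, -0.27, 0.2) 0.3 [-0.7098  0.2087  1.7157 -0.      1.2172 -1.0098]
False (0.42, -0.2, 0.02) 0 [-0.5931  0.4208  1.9785 -0.      0.7424 -0.5931]
False (0.42, -0.2, 0.02) 0.3 [-0.5931  0.4208  1.9785 -0.      0.7424 -0.8931]
False (0.42, -0.06, 0.06) 0 [-0.305   0.3036  2.03   -0.      0.808  -0.305 ]
False (0.42, -0.06, 0.06) 0.3 [-0.305   0.3036  2.03   -0.      0.808  -0.605 ]
False (0.42, -0.35, 0.02) 0 [-0.8211  0.5028  1.7991 -0.      0.8397 -0.8211]
False (0.42, -0.35, 0.02) 0.3 [-0.8211  0.5028  1.7991 -0.      0.8397 -1.1211]
```

View pics/topc.png

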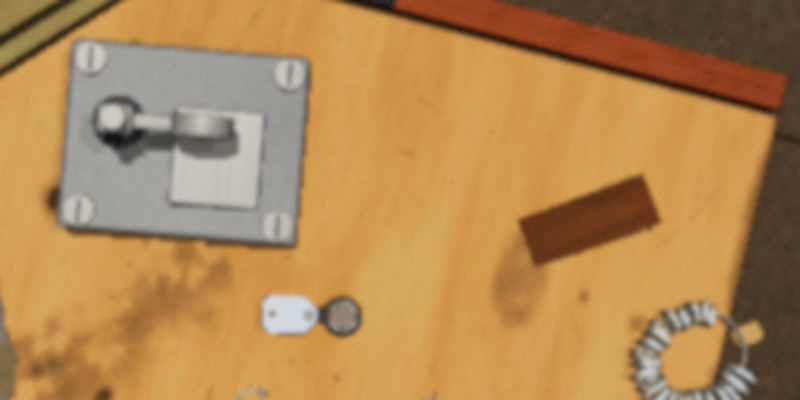

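View pics/sidec.png

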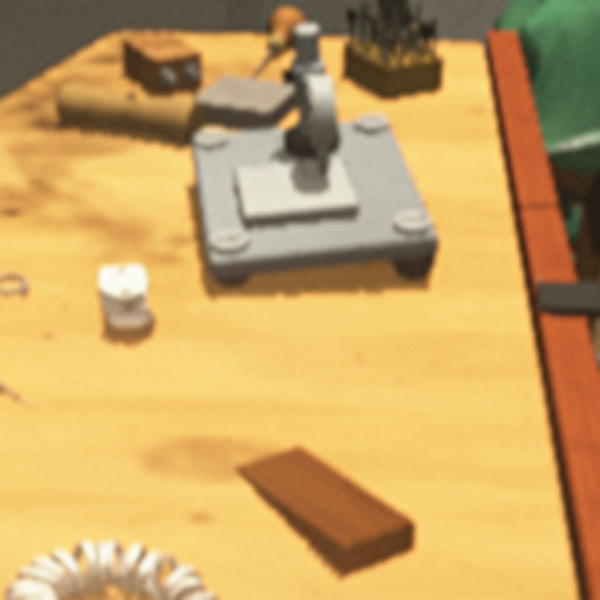

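```bash
python3 - <<'E'
from h import *
from scipy.optimize import least_squares
Q=[];P=[]
for r in (.4,.5,.6,.7):
  for z in (.05,.2,.3):
    for tilt in (-.5,0,.5):
      o=(R.from_euler('y',tilt)*R.from_rotvec(ori(-np.pi/2,True))).as_rotvec()
      q=bot.ik((r,0,z),o)
      if q is not None and abs(q[3])<.01: Q.append(q);P.append((r,z,tilt)) 
Q=np.array(Q);P=np.array(P);print(len(Q),Q[:3])
def fk(p,q):
    r0,h0,L1,L2,a,L3,b=p
    A=q[:,1];B=A+q[:,2];C=B+q[:,4]
    r=r0+L1*np.sin(A)+L2*np.sin(B)+a*np.cos(B)+L3*np.sin(C)+b*np.cos(C)
    z=h0+L1*np.cos(A)+L2*np.cos(B)-a*np.sin(B)+L3*np.cos(C)-b*np.sin(C)
    return np.stack([r,z],1)
s=least_squares(lambda p:(fk(p,Q)-P[:,:2]).ravel(),[0,.4,.4,.4,0,.3,0]);print(s.x,s.cost)
Kt,Tt=cam("top");Ks,Ts=cam("side")
def tri(pt,ps):
    o1,d1=ray(Kt,Tt,pt);o2,d2=ray(Ks,Ts,ps)
    A=np.stack([d1,-d2],1);t=np.linalg.lstsq(A,o2-o1,rcond=None)[0]
    return (o1+d1*t[0]+o2+d2*t[1])/2,np.linalg.norm(o1+d1*t[0]-o2-d2*t[1])
print("shade",tri((223,310),(298,52)),tri((145,385),(212,52)))
E
```

```text
12 [[-0.1731  0.2952  2.0893 -0.      0.7571 -1.7439]
 [-0.1731  0.0572  1.9009 -0.      1.1835 -1.7439]
 [-0.1731 -0.0344  1.7372 -0.      1.4388 -1.7439]]
[-1.4615 -0.2587  0.6065  0.433   0.1102 -0.1185 -1.4673] 7.362904586001954e-07
shade (array([0.3865, 0.0582, 0.3528]), np.float64(0.06774345023448305)) (array([0.2659, 0.1562, 0.3448]), np.float64(0.0036990627522366848))
```

```bash
python3 - <<'E'
from h import *
Ks,Ts=cam("side")
o,d=ray(Ks,Ts,(98,108))
for y in (-.15,-.1,-.05,0): print(o+d*(y-o[1])/d[1])
a=np.deg2rad(65)
for r,z in [(.4,.6),(.4,.66),(.45,.6),(.5,.6),(.5,.66)]:
    q=bot.ik((r*np.cos(a),r*np.sin(a),z),ori(np.deg2rad(-150),True)); print(r,z,q)
E
```

```text
[ 0.1244 -0.15    0.2904]
[ 0.1114 -0.1     0.2827]
[ 0.0983 -0.05    0.275 ]
[0.0853 0.     0.2673]
0.4 0.6 [ 0.9614 -0.0555  1.0732 -0.      2.1238  0.4378]
0.4 0.66 [ 0.9614 -0.0178  0.8937 -0.      2.2657  0.4378]
0.45 0.6 [ 0.9807  0.0271  0.9923 -0.      2.1222  0.4571]
0.5 0.6 [ 0.9962  0.1119  0.8991 -0.      2.1306  0.4726]
0.5 0.66 [ 0.9962  0.1541  0.7041 -0.      2.2834  0.4726]
```

```bash
python3 - <<'E'
from h import *
a=np.deg2rad(68);r=.5
bot.move_ptp((r*np.cos(a),r*np.sin(a),.62),ori(np.deg2rad(-150),True))
s=bot.get_state();print(s["time_s"],s["position"],s["wrist_force"])
cv2.imwrite("pics/w1.png",bot.read_camera("wrist")[:,:,::-1]); np.save("w1.npy",wristT(s)[1])
cv2.imwrite("pics/s1.png",bot.read_camera("side")[:,:,::-1])
E
```

```text
3.4083 [0.1874 0.4639 0.6185] [ 0.0706 -0.7004 -0.3634]
```

View pics/w1.png

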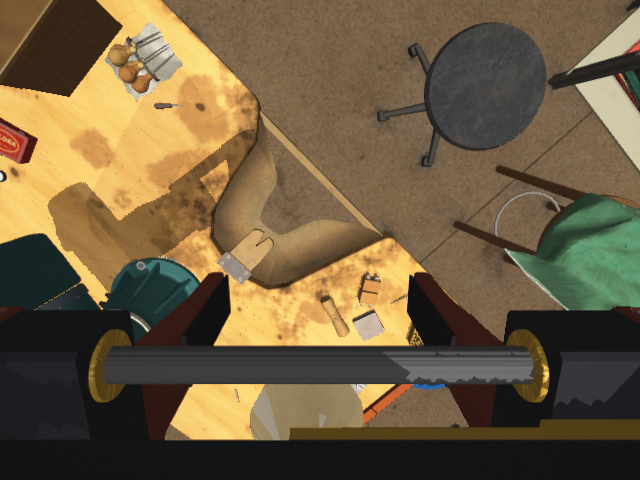

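View pics/s1.png

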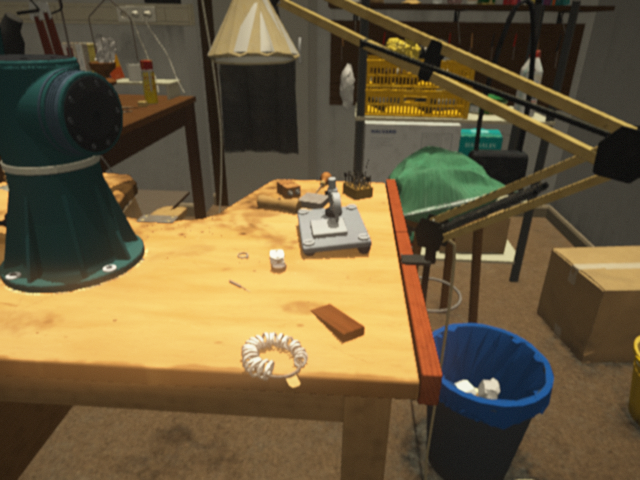

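```bash
python3 - <<'E'
from h import *
s=bot.get_state();q=np.array(s["qpos"]);q[5]=-2.3
bot.move_joints(q)
s=bot.get_state();print(s["time_s"],s["position"],s["wrist_force"])
cv2.imwrite("pics/w2.png",bot.read_camera("wrist")[:,:,::-1]); np.save("w2.npy",wristT(s)[1])
E
```

```text
5.9083 [0.1874 0.4639 0.6183] [ 0.6072 -0.6791 -0.2193]
```

View pics/w2.png

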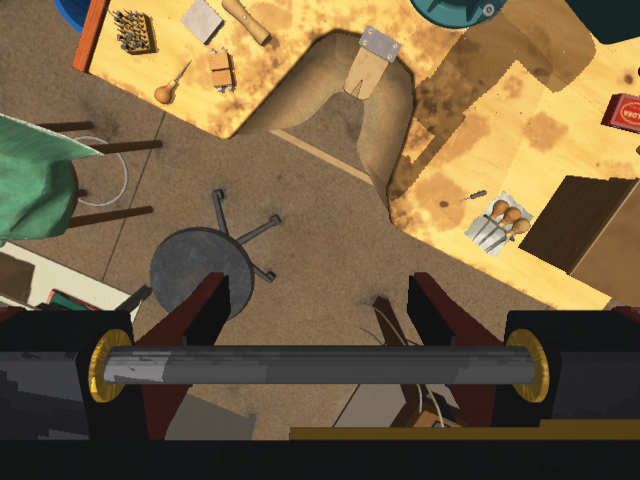

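```bash
python3 - <<'E'
from h import *
s=bot.get_state();q=np.array(s["qpos"]);q[5]=.47;q[4]=2.68
bot.move_joints(q)
s=bot.get_state();print(s["time_s"],s["position"],s["wrist_force"],q)
cv2.imwrite("pics/w3.png",bot.read_camera("wrist")[:,:,::-1]); np.save("w3.npy",wristT(s)[1])
T=wristT(s)[1];print(-T[:3,:3].T@T[:3,3])
E
```

```text
8.3167 [0.0896 0.2939 0.6691] [ 0.3601 -0.3998 -0.4991] [ 1.0487  0.1253  0.8401 -0.      2.68    0.47  ]
[0.0949 0.4286 0.82  ]
```

View pics/w3.png

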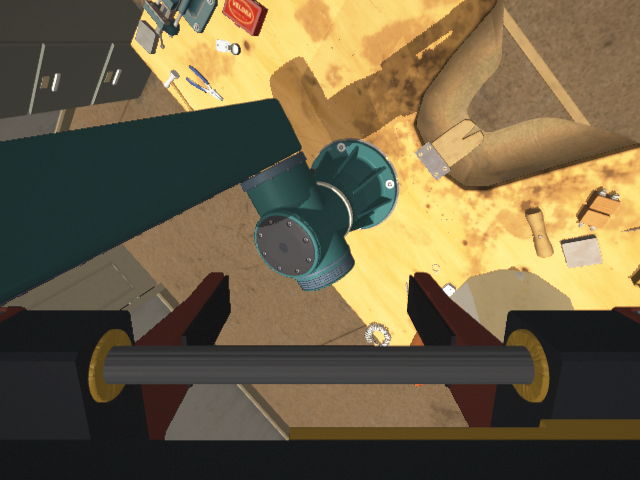

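```bash
python3 - <<'E'
from h import *
Kw=np.array(bot.calibration("wrist")["camera_matrix"])
T1=np.load("w1.npy");T3=np.load("w3.npy");Kt,Tt=cam("top");Ks,Ts=cam("side")
def tri(*L):
    A=np.zeros((3,3));b=np.zeros(3)
    for K,T,p in L:
        o,d=ray(K,T,p);d=d/np.linalg.norm(d);M=np.eye(3)-np.outer(d,d);A+=M;b+=M@o
    x=np.linalg.solve(A,b);return x,[np.round(proj(K,T,x),0) for K,T,p in L]
print(tri((Kw,T1,(305,385)),(Kw,T3,(510,268))))
for T,pp in ((T1,[(250,430),(305,385),(363,430)]),(T3,[(450,300),(510,268),(577,310)])):
  for p in pp:
    print(p,[atz(Kw,T,p,z)for z in (.3,.35,.4,.5,.6)])
for p in [(223,310),(150,387),(65,325),(100,255),(210,260),(130,330)]: print('top',p,[atz(Kt,Tt,p,z)for z in (.3,.35,.4,.5,.6)])
for p in [(300,52),(210,57),(255,62)]:
  o,d=ray(Ks,Ts,p); print('side',p,[o+d*(y-o[1])/d[1] for y in (.05,.1,.15,.2)])
E
python3 -c "
import cv2
t=cv2.imread('pics/w1.png');a=cv2.resize(t[360:440,200:420],(800,290))
t=cv2.imread('pics/w3.png');b=cv2.resize(t[250:350,400:640],(800,310))
import numpy as np
cv2.imwrite('pics/l.png',np.vstack([a,b]))
t=cv2.imread('pics/top0.png');cv2.imwrite('pics/lt.png',cv2.resize(t[200:440,20:320],(750,600)))"
```

```text
(array([0.2862, 0.2346, 0.3734]), [array([298., 377.]), array([517., 278.])])
(250, 430) [array([0.2889, 0.0508, 0.3   ]), array([0.2755, 0.0974, 0.35  ]), array([0.2621, 0.1441, 0.4   ]), array([0.2353, 0.2374, 0.5   ]), array([0.2085, 0.3307, 0.6   ])]
(305, 385) [array([0.3266, 0.1776, 0.3   ]), array([0.3095, 0.2118, 0.35  ]), array([0.2924, 0.246 , 0.4   ]), array([0.2582, 0.3144, 0.5   ]), array([0.2239, 0.3827, 0.6   ])]
(363, 430) [array([0.4581, 0.1491, 0.3   ]), array([0.4281, 0.1861, 0.35  ]), array([0.398, 0.223, 0.4  ]), array([0.3379, 0.297 , 0.5   ]), array([0.2778, 0.371 , 0.6   ])]
(450, 300) [array([0.2803, 0.1004, 0.3   ]), array([0.2624, 0.1319, 0.35  ]), array([0.2446, 0.1635, 0.4   ]), array([0.209 , 0.2266, 0.5   ]), array([0.1733, 0.2897, 0.6   ])]
(510, 268) [array([0.2994, 0.2089, 0.3   ]), array([0.2797, 0.23  , 0.35  ]), array([0.2601, 0.2511, 0.4   ]), array([0.2207, 0.2934, 0.5   ]), array([0.1814, 0.3356, 0.6   ])]
(577, 310) [array([0.4063, 0.2194, 0.3   ]), array([0.3764, 0.2395, 0.35  ]), array([0.3464, 0.2596, 0.4   ]), array([0.2865, 0.2998, 0.5   
[... 865 characters left out ...]
0.4   ]), array([0.4048, 0.0482, 0.5   ]), array([0.3999, 0.0265, 0.6   ])]
top (130, 330) [array([0.3245, 0.1927, 0.3   ]), array([0.329 , 0.1742, 0.35  ]), array([0.3334, 0.1556, 0.4   ]), array([0.3422, 0.1185, 0.5   ]), array([0.351 , 0.0815, 0.6   ])]
side (300, 52) [array([0.423 , 0.05  , 0.3505]), array([0.4304, 0.1   , 0.3481]), array([0.4377, 0.15  , 0.3456]), array([0.4451, 0.2   , 0.3432])]
side (210, 57) [array([0.2668, 0.05  , 0.3417]), array([0.2651, 0.1   , 0.3388]), array([0.2634, 0.15  , 0.3358]), array([0.2617, 0.2   , 0.3329])]
side (255, 62) [array([0.3431, 0.05  , 0.3338]), array([0.3458, 0.1   , 0.3304]), array([0.3485, 0.15  , 0.327 ]), array([0.3513, 0.2   , 0.3237])]
```

View pics/l.png

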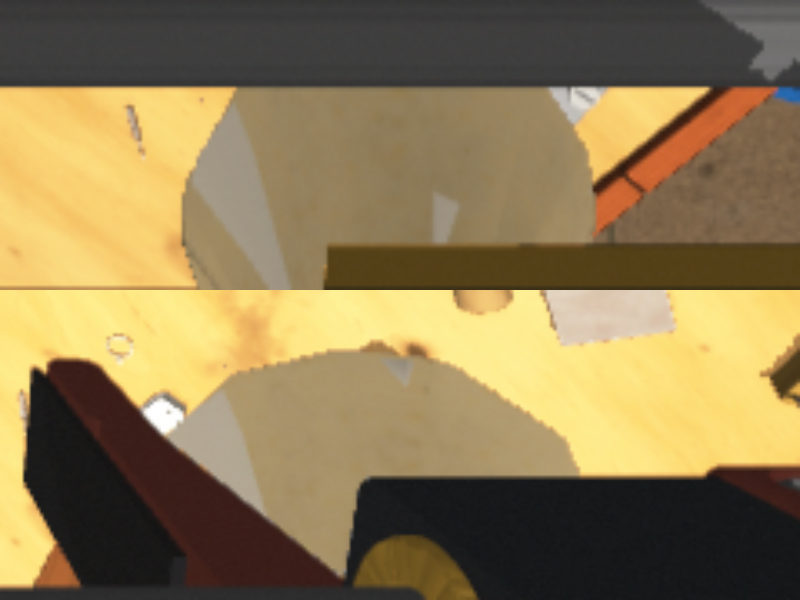

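View pics/lt.png

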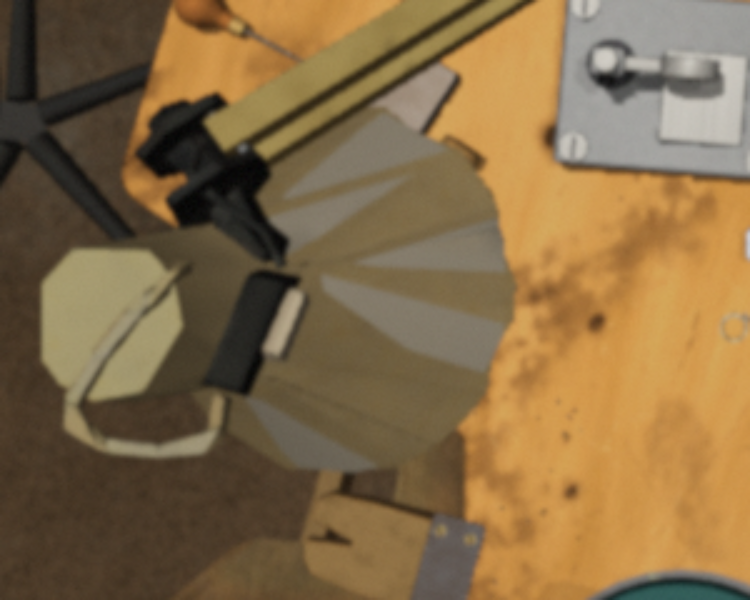

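```bash
python3 - <<'E'
from h import *
a=1.05
q1=np.array(bot.ik((.41*np.cos(a),.41*np.sin(a),.69),ori(np.deg2rad(-150),True)));print(q1)
bot.move_joints(q1)
q2=q1.copy();q2[0]=-.75;q2[5]=2.43
bot.move_joints(q2)
s=bot.get_state();print(s["time_s"],s["position"],s["wrist_force"])
bot.move_ptp((.42,-.27,.22),ori(0))
s=bot.get_state();print(s["time_s"],s["position"],s["wrist_force"],s["qpos"])
cv2.imwrite("pics/w4.png",bot.read_camera("wrist")[:,:,::-1]); np.save("w4.npy",wristT(s)[1])
bot.move_ptp((.42,-.15,.22),ori(0))
s=bot.get_state();print(s["time_s"],s["position"],s["wrist_force"])
cv2.imwrite("pics/w5.png",bot.read_camera("wrist")[:,:,::-1]); np.save("w5.npy",wristT(s)[1])
E
```

```text
[ 0.8812  0.0244  0.7758 -0.      2.3414  0.3576]
11.0417 [ 0.343  -0.2245  0.6899] [0.0295 0.0701 1.6312]
12.7833 [ 0.4209 -0.2708  0.221 ] [ 0.6718 -0.2743  0.0421] [-0.7097  0.1887  1.6859 -0.      1.2647  2.4318]
13.3833 [ 0.4207 -0.15    0.2208] [ 1.2354 -0.1543  0.8821]
```

View pics/w4.png

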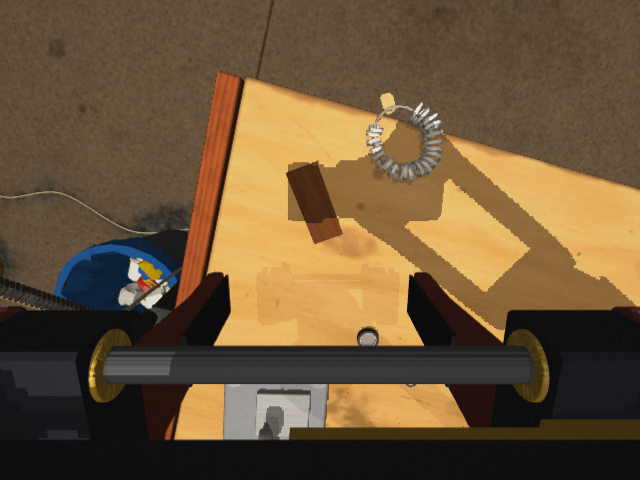

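View pics/w5.png

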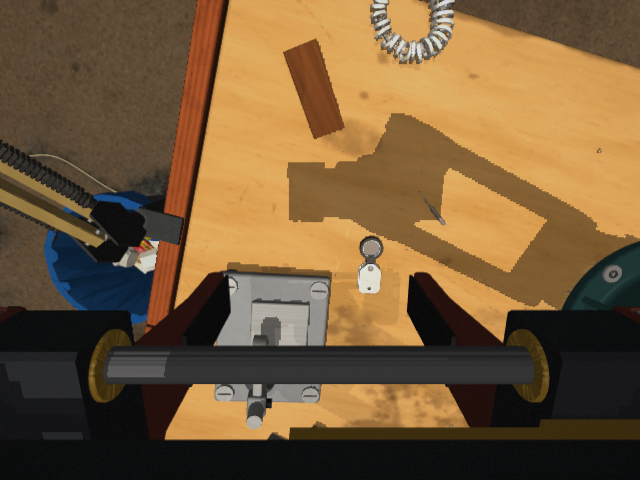

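```bash
python3 - <<'E'
from h import *
t=cv2.imread('pics/w5.png');a=cv2.resize(t[255:415,200:360],(600,600),interpolation=cv2.INTER_CUBIC);cv2.imwrite('pics/w5c.png',a)
b=cv2.resize(t[25:150,265:365],(480,600),interpolation=cv2.INTER_CUBIC);cv2.imwrite('pics/w5d.png',b)
E
```

```text
(no output)
```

View pics/w5c.png

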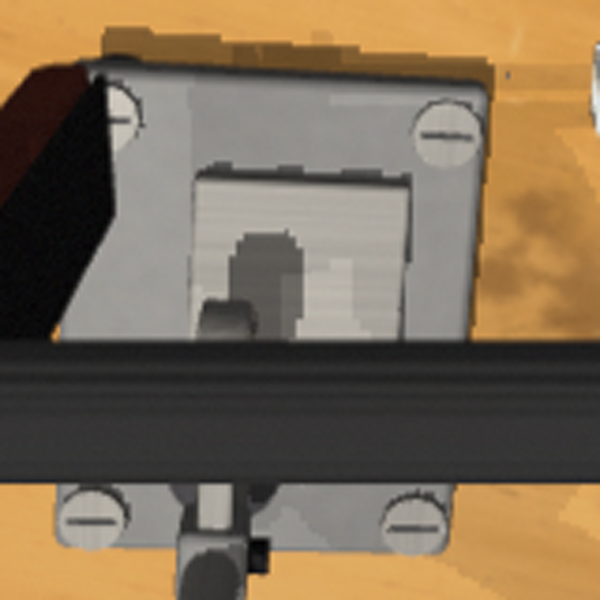

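View pics/w5d.png

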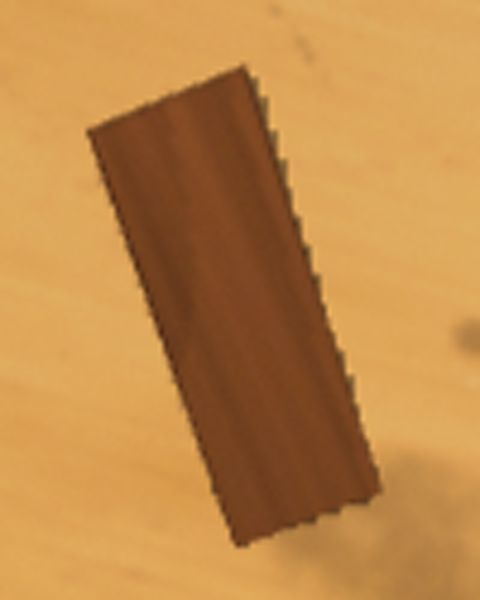

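```bash
cat >> h.py <<'E'
def stand_pts(p,lean=np.arctan(8/82.6)):
    x,y,yaw=p
    ax=np.array([-104,136,0.])/np.hypot(104,136)
    Rl=R.from_rotvec(-ax*lean)   # checked: short goes down
    piv=np.array([0,0,0.])
    def w(P): return R.from_euler('z',yaw).apply(Rl.apply(np.array(P)/1000.))+np.array([x,y,0])
    return w
E
python3 - <<'E'
from h import *
from scipy.optimize import least_squares
K=np.array(bot.calibration("wrist")["camera_matrix"]);T=np.load("w5.npy")
w=stand_pts((0,0,0));print("short z",w([-52,-68,8]),w([52,68,0]))
obs=[((-52,-68,38),(319.2,290.7)),((-52,68,38),(310.1,395.3)),((52,68,38),(224.5,393.9))]
f=lambda p:np.concatenate([proj(K,T,stand_pts(p)(a))-b for a,b in obs])
r=least_squares(f,[.476,.005,0]);print(r.x,np.rad2deg(r.x[2]),r.fun)
w=stand_pts(r.x);print("short",w([-52,-68,8]),"press",w([-52,-68,38]),"right screw px",proj(K,T,w([52,-68,38])))
def wp(p,P): return R.from_euler('z',p[2]).apply(np.array(P))+np.array([p[0],p[1],0])
obs2=[((-.045,-.018,.016),(316,39)),((-.045,.018,.016),(283.8,52.1)),((.045,-.018,.002),(344.4,127.3)),((.045,.018,.002),(314.6,138.5))]
for sw in (0,1):
  o=[((a[0],a[1]*(1-2*sw),a[2]),b) for a,b in obs2]
  r2=least_squares(lambda p:np.concatenate([proj(K,T,wp(p,a))-b for a,b in o]),[.42,-.27,np.pi/2]);print(r2.x,np.rad2deg(r2.x[2]),r2.fun,r2.cost)
# top cross-check
Kt,Tt=cam("top")
print("top press px",proj(Kt,Tt,w([-52,-68,38])),"opp",proj(Kt,Tt,w([52,68,38])))
E
```

```text
short z [-0.0523 -0.0682 -0.    ] [0.0517 0.0678 0.008 ]
[ 0.4803  0.0077 -0.0788] -4.513392530023471 [-0.1323  0.1358  0.257   0.0522 -0.1132 -0.1978]
short [ 0.4228 -0.0562 -0.    ] press [ 0.4204 -0.0577  0.0299] right screw px [227.4022 286.5142]
[ 0.4251 -0.2745  1.9092] 109.39075079068539 [-32.6165  12.9267  33.3133 -13.308  -31.016   12.4096  29.6801 -10.0237] 2307.5946560919083
[ 0.4249 -0.2749  1.9255] 110.32284032010392 [ 0.5245 -0.7519 -0.8015 -0.104   0.6177  0.2394 -0.3243  0.8051] 1.3428898042487787
top press px [323.816  264.2235] opp [253.7158 200.8651]
```

```bash
python3 - <<'E'
from h import *
c=np.array([.4249,-.2749]);y0=np.deg2rad(20.3);y1=-.0788
bot.grip(.62)
bot.move_ptp((c[0],c[1],.07),ori(y0))
hit=bot.servo_line((c[0],c[1],.011),velocity=.06,stop_force=8)
s=bot.get_state();print(hit,s["time_s"],s["position"],s["wrist_force"],s["grip_width"])
bot.grip(38.5/88,3)
s=bot.get_state();print(s["time_s"],s["wrist_force"],s["grip_width"]*88)
bot.servo_line((.406,-.270,.011),rotation=ori(y1),velocity=.02)
s=bot.get_state();print(s["time_s"],s["position"],s["wrist_force"],s["grip_width"]*88)
bot.grip(36.6/88,3)
s=bot.get_state();print(s["time_s"],s["wrist_force"],s["grip_width"]*88)
bot.grip(.6)
bot.servo_line((.406,-.270,.06),velocity=.1)
s=bot.get_state();print(s["time_s"],s["wrist_force"],s["grip_width"]*88)
bot.move_ptp((.406,-.19,.15),ori(y1))
s=bot.get_state()
cv2.imwrite("pics/w6.png",bot.read_camera("wrist")[:,:,::-1]); np.save("w6.npy",wristT(s)[1]);print(s["time_s"])
t=cv2.imread("pics/w6.png");print(t.shape)
E
```

```text
False 16.0667 [ 0.4252 -0.2751  0.0113] [-0.4244 -0.9515 -0.3205] 0.6173248730517318
16.55 [-0.2202 -0.2302 -0.1471] 38.663088297755465
17.675 [ 0.4062 -0.2701  0.011 ] [ 0.5785 -0.1961 -0.6844] 38.27872701263684
17.9333 [0.0513 0.9609 0.0548] 36.69125099155396
19.0583 [ 0.9625  0.2884 -0.2346] 52.72678257499661
19.6083
(480, 640, 3)
```

View pics/w6.png

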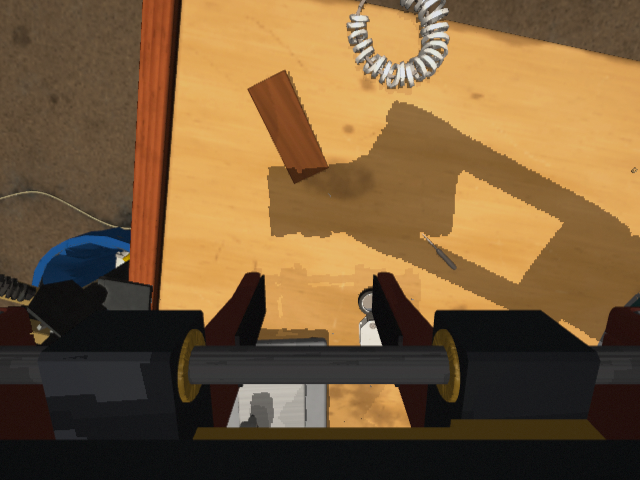

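```bash
cat >> h.py <<'E'
from scipy.optimize import least_squares
def wp(p,P): return R.from_euler('z',p[2]).apply(np.array(P))+np.array([p[0],p[1],0])
CORN=[(-.045,.018,.016),(-.045,-.018,.016),(.045,.018,.002),(.045,-.018,.002)]
def fitwedge(K,T,px):  # px: heel-right(img), heel-left, nose-right, nose-left for camera behind looking +y... try both
    best=None
    for sw in (1,-1):
        o=[((a[0],a[1]*sw,a[2]),b) for a,b in zip(CORN,px)]
        r=least_squares(lambda p:np.concatenate([proj(K,T,wp(p,a))-b for a,b in o]),[.42,-.2,np.pi/2])
        if best is None or r.cost<best.cost: best=r
    return best.x,np.rad2deg(best.x[2]),best.cost
E
python3 - <<'E'
from h import *
K=np.array(bot.calibration("wrist")["camera_matrix"]);T=np.load("w6.npy")
print(fitwedge(K,T,[(285,70),(248,89),(328,166),(294,184)]))
t=cv2.imread('pics/w6.png');cv2.imwrite('pics/w6d.png',cv2.resize(t[55:195,230:350],(514,600),interpolation=cv2.INTER_CUBIC))
s=bot.get_state();R0=R.from_rotvec(s["ee_rot"]).as_matrix();print(R0,s["position"])
E
```

```text
(array([ 0.4252, -0.2752,  1.926 ]), np.float64(110.3536945628837), np.float64(3.228327556388773))
[[-0.9969 -0.0011 -0.0784]
 [ 0.0784  0.0001 -0.9969]
 [ 0.0011 -1.     -0.    ]] [ 0.4056 -0.1904  0.1488]
```

View pics/w6d.png

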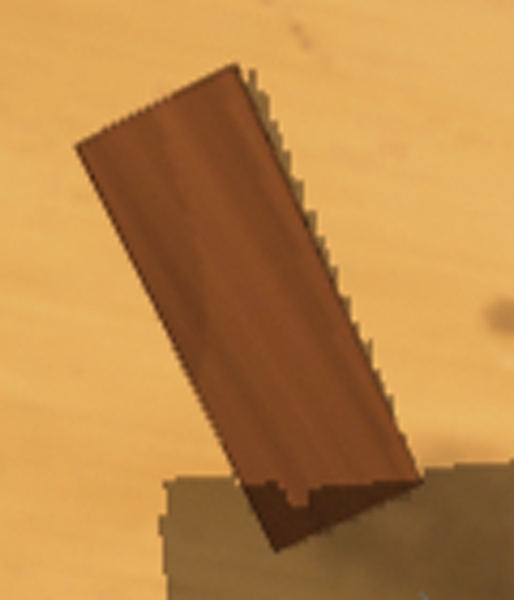

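```bash
python3 - <<'E'
from h import *
c=np.array([.4249,-.2749]);y0=np.deg2rad(20.3)
bot.move_ptp((c[0],c[1],.05),ori(y0))
bot.servo_line((c[0],c[1],.011),velocity=.1,stop_force=8)
s=bot.get_state();print(s["time_s"],s["position"],s["wrist_force"],s["grip_width"]*88)
cv2.imwrite("pics/s7.png",bot.read_camera("side")[:,:,::-1])
cv2.imwrite("pics/w7.png",bot.read_camera("wrist")[:,:,::-1])
t=cv2.imread('pics/s7.png');cv2.imwrite('pics/s7c.png',cv2.resize(t[240:370,260:420],(738,600),interpolation=cv2.INTER_CUBIC))
Ks,Ts=cam("side")
o=R.from_rotvec(s["ee_rot"]).as_matrix()
for dx in (-.026,.026): print(proj(Ks,Ts,s["position"]+o@np.array([dx,.008,0])))
E
```

```text
20.7917 [ 0.4252 -0.2747  0.0116] [-0.7397 -0.9106  0.0546] 52.7945481131211
[350.6816 314.8034]
[320.806  325.3615]
```

View pics/s7c.png

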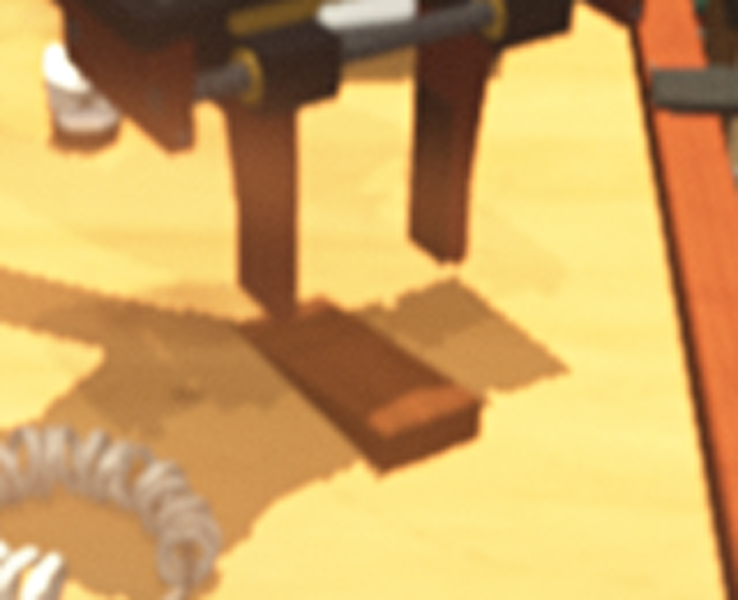

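View pics/w7.png

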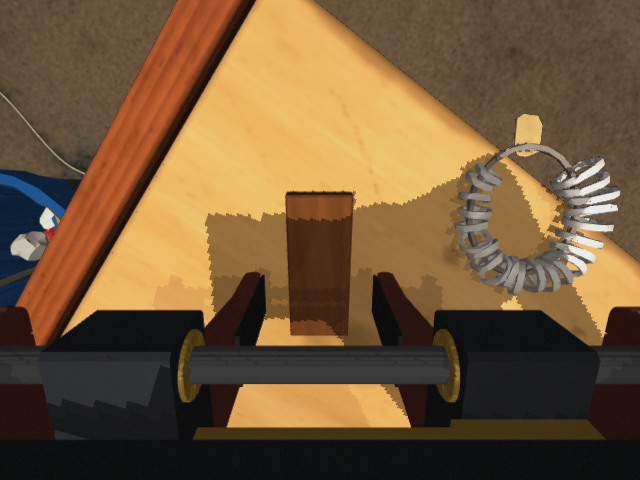

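```bash
python3 - <<'E'
from h import *
Ks,Ts=cam("side")
s=bot.get_state();o=R.from_rotvec(s["ee_rot"]).as_matrix()
for dx in (-.033,.033): print(proj(Ks,Ts,s["position"]+o@np.array([dx,-.028,0])))
p=s["position"]
try:
    hit=bot.servo_line((p[0],p[1],-.03),velocity=.02,stop_force=4)
except Exception as e: print(repr(e)); hit=None
s=bot.get_state();print(hit,s["time_s"],s["position"],s["wrist_force"],s["qpos"])
cv2.imwrite("pics/s8.png",bot.read_camera("side")[:,:,::-1])
t=cv2.imread('pics/s8.png');cv2.imwrite('pics/s8c.png',cv2.resize(t[240:370,260:420],(738,600),interpolation=cv2.INTER_CUBIC))
E
```

```text
[355.8385 292.8781]
[317.028  305.5986]
True 22.6 [ 0.4255 -0.2751 -0.0272] [ 0.5986 -0.3841  4.9556] [-0.7104  0.5442  1.9168 -0.      0.6807  2.0769]
```

View pics/s8c.png

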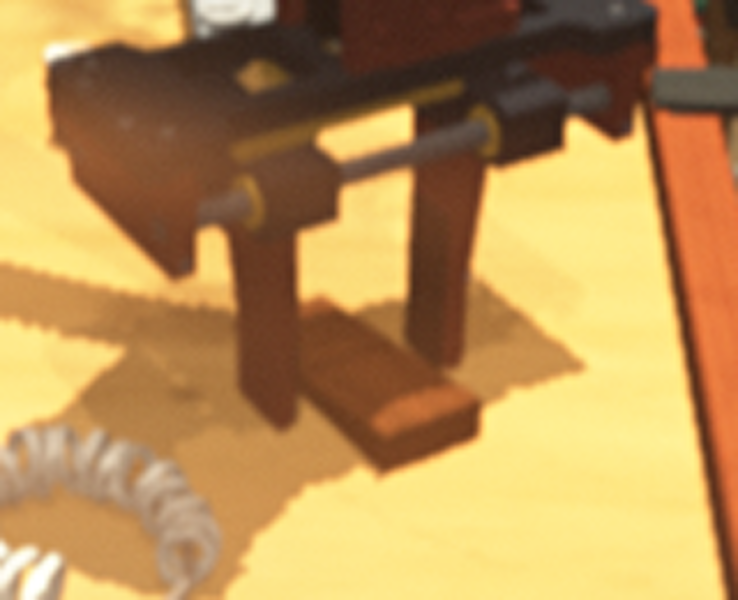

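```bash
python3 - <<'E'
from h import *
c=np.array([.4249,-.2749]);y0=np.deg2rad(20.3);y1=-.0788;Z=-.0245
bot.servo_line((c[0],c[1],Z),rotation=ori(y0),velocity=.02)
s=bot.get_state();print(s["time_s"],s["position"],s["wrist_force"])
bot.grip(38.5/88,3)
s=bot.get_state();print(s["time_s"],s["wrist_force"],s["grip_width"]*88)
bot.servo_line((.406,-.270,Z),rotation=ori(y1),velocity=.02)
s=bot.get_state();print(s["time_s"],s["position"],s["wrist_force"],s["grip_width"]*88)
bot.grip(36.8/88,3)
s=bot.get_state();print(s["time_s"],s["wrist_force"],s["grip_width"]*88)
bot.grip(.6)
bot.servo_line((.406,-.270,.0),velocity=.1)
d=np.array([-np.sin(y1),np.cos(y1)]);b=np.array([.406,-.27])-d*.10
bot.servo_line((b[0],b[1],.02),velocity=.15)
s=bot.get_state()
cv2.imwrite("pics/w9.png",bot.read_camera("wrist")[:,:,::-1]); np.save("w9.npy",wristT(s)[1]);print(s["time_s"],s["position"])
cv2.imwrite("pics/s9.png",bot.read_camera("side")[:,:,::-1])
cv2.imwrite("pics/t9.png",bot.read_camera("top")[:,:,::-1])
E
```

```text
22.9667 [ 0.4249 -0.2749 -0.0244] [ 0.0854  0.1777 -0.4609]
23.425 [-0.0344 -0.2754  0.5863] 38.36713677917468
24.55 [ 0.406  -0.2699 -0.0245] [ 0.0913 -0.4315  0.3273] 38.58436108410785
24.7667 [ 0.2322 -0.4591 -0.429 ] 37.78350409208078
26.4583 [ 0.3975 -0.3685  0.0195]
```

View pics/w9.png

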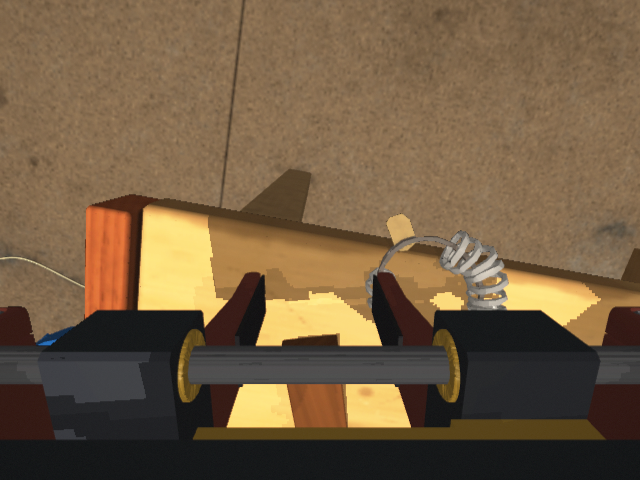

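View pics/t9.png

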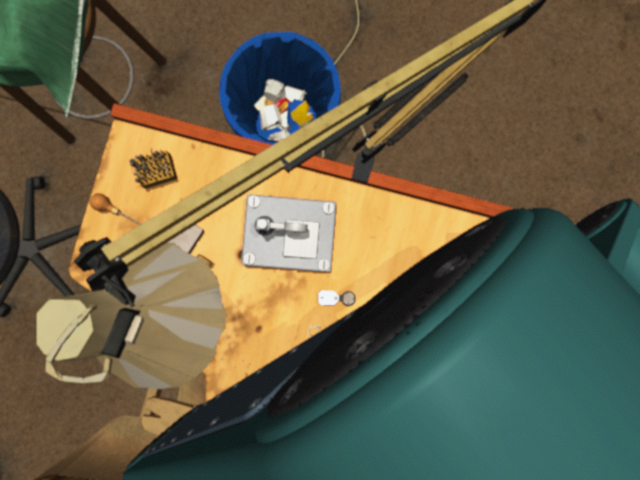

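```bash
python3 - <<'E'
from h import *
t=cv2.imread('pics/s9.png');cv2.imwrite('pics/s9c.png',cv2.resize(t[220:400,220:420],(666,600),interpolation=cv2.INTER_CUBIC))
Kt,Tt=cam("top");Ks,Ts=cam("side")
for p in [(458,315),(503,315),(480,338),(480,294)]: print(atz(Kt,Tt,p,.01))
for p in [(241,355),(307,355),(275,378),(275,333)]: print(atz(Ks,Ts,p,.01))
E
```

```text
[ 0.3282 -0.3048  0.01  ]
[ 0.3284 -0.3873  0.01  ]
[ 0.2865 -0.3442  0.01  ]
[ 0.3668 -0.346   0.01  ]
[ 0.2867 -0.3368  0.01  ]
[ 0.3698 -0.3518  0.01  ]
[ 0.3254 -0.3864  0.01  ]
[ 0.3339 -0.2986  0.01  ]
```

View pics/s9c.png

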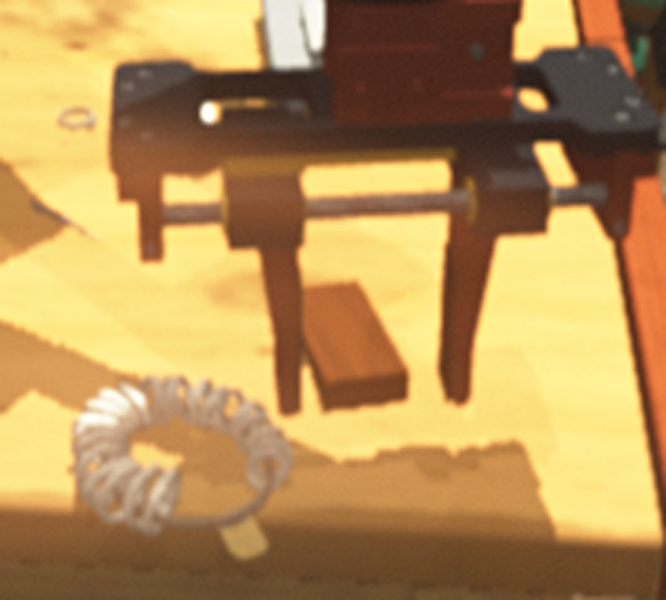

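```bash
python3 - <<'E'
from h import *
K,T=cam("side")
f=lambda p:(220+p[0]/3.33,220+p[1]/3.33)
obs=[((.045,-.018,.002),f((359,283))),((-.045,-.018,.016),f((408,373))),((-.045,-.018,.0),f((407,398))),((-.045,.018,.0),f((325,409))),((-.045,.018,.016),f((324,384)))]
for off in (0,):
  r=least_squares(lambda p:np.concatenate([proj(K,T,wp(p,a))-b for a,b in obs]),[.406,-.27,1.6]);print(r.x,np.rad2deg(r.x[2]),r.fun)
K=np.array(bot.calibration("wrist")["camera_matrix"]);T=np.load("w9.npy")
a=atz(K,T,(282,343),.016);b=atz(K,T,(338,334),.016);print(a,b,np.linalg.norm(a-b),np.rad2deg(np.arctan2(*(a-b)[[1,0]]))+90)
E
```

```text
[ 0.4056 -0.2743  1.5984] 91.58184229591234 [-0.0713 -1.015   0.4283 -0.8344  0.3567  1.1531 -0.5523  1.2196 -0.16
 -0.8462]
[ 0.4238 -0.3242  0.016 ] [ 0.3892 -0.3276  0.016 ] 0.034741597089589564 95.64648378581877
```

```bash
cat >> h.py <<'E'
Y1=-.0788; D=np.array([-np.sin(Y1),np.cos(Y1)]); F=np.array([.4228,-.0562])
def at(s,z): # s: distance along insertion line relative to the short foot (m)
    p=F+D*s; return (p[0],p[1],z)
E
python3 - <<'E'
from h import *
s0=-.218
bot.servo_line(at(s0,.02),rotation=ori(Y1),velocity=.2)
bot.servo_line(at(s0,-.0245),velocity=.1,stop_force=8)
bot.grip(35.5/88,8)
s=bot.get_state();print(s["time_s"],s["position"],s["wrist_force"],s["grip_width"]*88)
bot.grip(.5,3)
bot.servo_line(at(s0,.0),velocity=.15)
bot.servo_line(at(s0-.075,.005),velocity=.2)
bot.grip(9/88,20)
s=bot.get_state();print(s["time_s"],s["position"],s["wrist_force"],s["grip_width"]*88)
cv2.imwrite("pics/s10.png",bot.read_camera("side")[:,:,::-1])
hit=bot.servo_line(at(s0-.075,-.0225),velocity=.06,stop_force=4)
s=bot.get_state();print(hit,s["time_s"],s["position"],s["wrist_force"],s["grip_width"]*88)
cv2.imwrite("pics/s11.png",bot.read_camera("side")[:,:,::-1])
for n in ("s10","s11"):
  t=cv2.imread(f'pics/{n}.png');cv2.imwrite(f'pics/{n}c.png',cv2.resize(t[220:400,220:420],(666,600),interpolation=cv2.INTER_CUBIC))
E
```

```text
28.2333 [ 0.4061 -0.2739 -0.024 ] [ 0.0831 -0.9117  3.5787] 37.53470841941434
30.1417 [ 0.3998 -0.3483  0.005 ] [-0.2743 -0.0119 -0.1198] 9.069849276967059
False 30.8 [ 0.3995 -0.3481 -0.0229] [-0.4144  0.2862 -0.3653] 9.361464239291337
```

View pics/s11c.png

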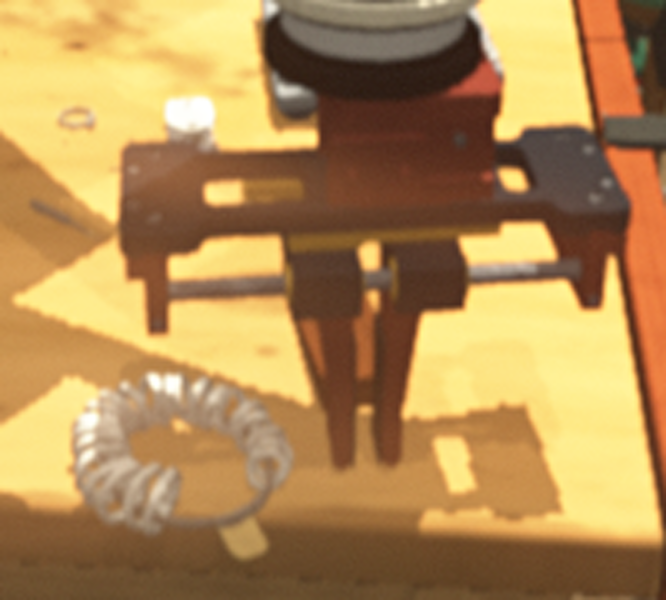

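```bash
python3 - <<'E'
from h import *
hit=bot.servo_line(at(-.24,-.0225),velocity=.04,stop_force=12)
s=bot.get_state();print(hit,s["time_s"],s["position"],s["wrist_force"])
hit=bot.servo_line(at(-.145,-.0225),velocity=.05,stop_force=12)
s=bot.get_state();print(hit,s["time_s"],s["position"],s["wrist_force"],s["grip_width"]*88)
for c in ("side","top","wrist"): cv2.imwrite(f"pics/{c}12.png",bot.read_camera(c)[:,:,::-1])
np.save("w12.npy",wristT(s)[1])
t=cv2.imread('pics/side12.png');cv2.imwrite('pics/s12c.png',cv2.resize(t[180:340,240:440],(750,600),interpolation=cv2.INTER_CUBIC))
t=cv2.imread('pics/top12.png');cv2.imwrite('pics/t12c.png',cv2.resize(t[170:330,230:490],(800,492),interpolation=cv2.INTER_CUBIC))
E
```

```text
False 32.325 [ 0.4039 -0.2956 -0.0225] [ 0.5834 -0.1227 -0.0378]
False 34.375 [ 0.4114 -0.201  -0.0225] [ 0.2407  0.2182 -0.1775] 8.710198686390617
```

View pics/s12c.png

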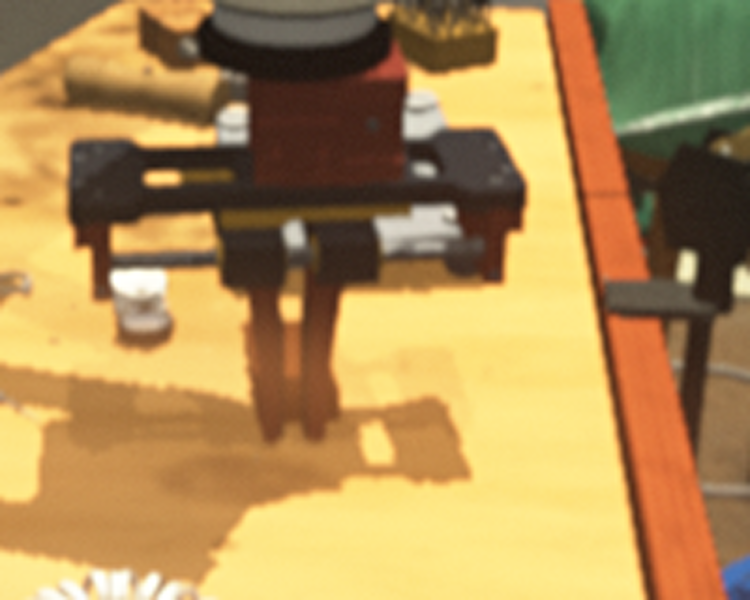

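View pics/t12c.png

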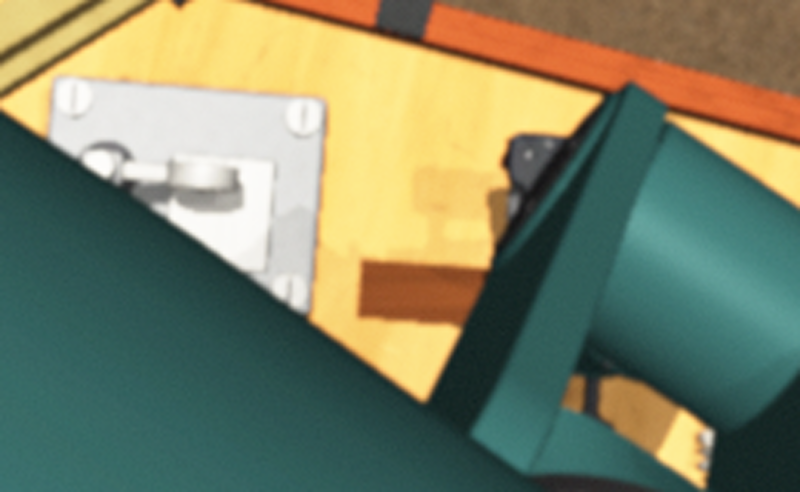

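View pics/wrist12.png

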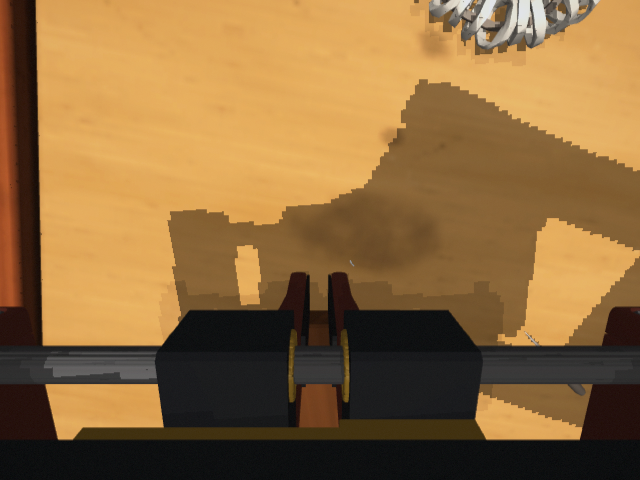

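```bash
python3 - <<'E'
from h import *
Kt,Tt=cam("top")
f=lambda p:(230+p[0]/3.077,170+p[1]/3.077)
a=atz(Kt,Tt,f((361,260)),.002);b=atz(Kt,Tt,f((358,317)),.002);c=atz(Kt,Tt,f((488,269)),.011);e=atz(Kt,Tt,f((460,323)),.009)
print(a,b,np.linalg.norm(a-b))
for u,v in ((a,c),(b,e)): print(np.rad2deg(np.arctan2(*(u-v)[[1,0]])))
m=(a+b)/2; r=m[:2]-F; print("s",r@D,"lat(+x side)",r@np.array([D[1],-D[0]]))
w=stand_pts((.4803,.0077,-.0788))
for P,px in (((-52,-68,38),(289,289)),((52,-68,38),(303,117)),((52,68,38),(73,97))): print(proj(Kt,Tt,w(P)),f(px), atz(Kt,Tt,f(px),w(P)[2])-w(P))
E
```

```text
[ 0.4398 -0.102   0.002 ] [ 0.4051 -0.1001  0.002 ] 0.03478034375406193
85.59536667280457
86.57249306208915
s -0.04477275906679632 lat(+x side) 0.0032186110399305533
[323.8351 264.2345] (323.9226519337017, 263.9226519337017) [ 0.0006 -0.0002 -0.    ]
[328.5292 207.2777] (328.4725381865453, 208.02404939876504) [-0.0014  0.0001 -0.    ]
[253.7366 200.8742] (253.72440688982775, 201.52421189470263) [-0.0012  0.     -0.    ]
```

```bash
python3 - <<'E'
from h import *
hit=bot.servo_line(at(-.09,-.0225),velocity=.03,stop_force=8)
s=bot.get_state();print(hit,s["time_s"],(s["position"][:2]-F)@D,s["wrist_force"][:2]@D,s["wrist_force"])
if not hit:
  for k in np.arange(-.086,-.0699,.004):
    hit=bot.servo_line(at(k,-.0225),velocity=.02,stop_force=8)
    s=bot.get_state();print(hit,round(s["time_s"],2),(s["position"][:2]-F)@D,s["wrist_force"][:2]@D,s["wrist_force"])
    if hit or s["wrist_force"][:2]@D<-9: break
for c in ("side","top"): cv2.imwrite(f"pics/{c}13.png",bot.read_camera(c)[:,:,::-1])
t=cv2.imread('pics/top13.png');cv2.imwrite('pics/t13c.png',cv2.resize(t[170:330,230:490],(800,492),interpolation=cv2.INTER_CUBIC))
E
```

```text
False 36.5083 -0.09000653222632074 -0.6693672652321957 [ 0.2407 -0.6905  0.5105]
False 36.86 -0.08569439689195302 -0.26651696021068805 [ 0.1524 -0.2794  0.4274]
False 37.21 -0.08162999189423734 -0.05565747199993785 [-0.6618 -0.0036  0.0231]
False 37.56 -0.07771835032042262 0.3155766030828107 [-0.183   0.331  -0.3064]
False 37.91 -0.0737192715803962 -0.5687830698018279 [ 0.1933 -0.5858 -0.2301]
False 38.26 -0.06972166885037952 -0.72972414558681 [ 0.106  -0.7404 -0.1318]
```

View pics/t13c.png

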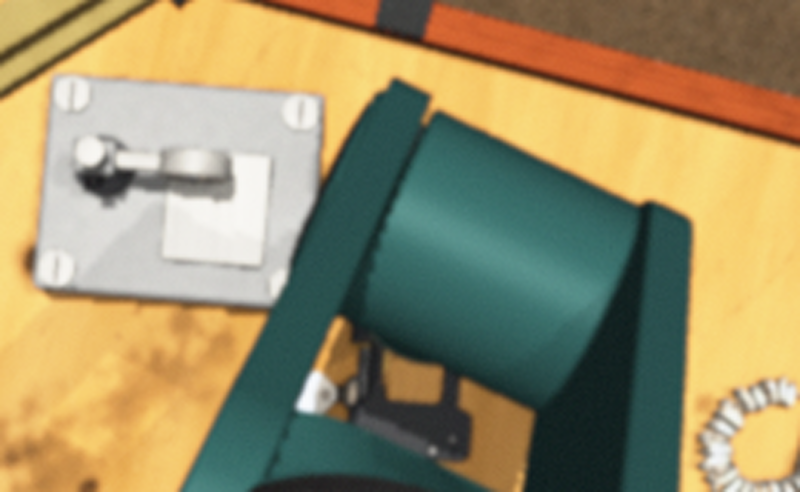

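View pics/side13.png

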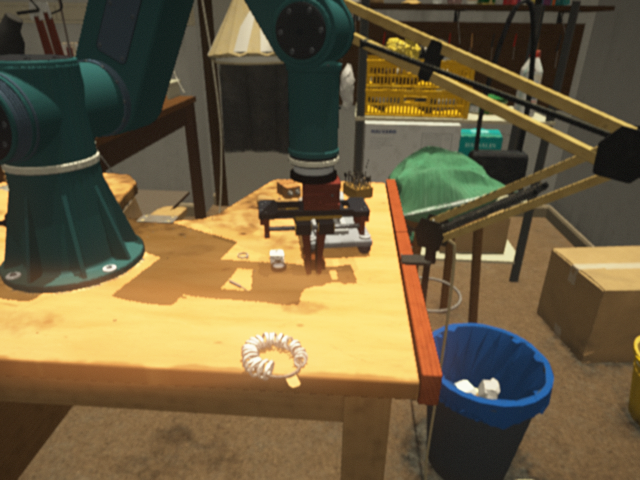

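```bash
python3 - <<'E'
from h import *
for k in np.arange(-.067,-.0549,.0015):
    hit=bot.servo_line(at(k,-.0225),velocity=.015,stop_force=4)
    ff=[]
    for _ in range(3):
        bot.wait(.03); s=bot.get_state(); ff.append(s["wrist_force"][:2]@D)
    print(hit,round(s["time_s"],2),round((s["position"][:2]-F)@D,4),np.round(np.mean(ff),2),s["wrist_force"])
    if hit or np.mean(ff)<-3: break
for c in ("side","top"): cv2.imwrite(f"pics/{c}14.png",bot.read_camera(c)[:,:,::-1])
t=cv2.imread('pics/top14.png');cv2.imwrite('pics/t14c.png',cv2.resize(t[170:330,230:490],(800,492),interpolation=cv2.INTER_CUBIC))
E
```

```text
False 38.81 -0.0669 0.28 [0.5198 0.0558 1.0352]
False 39.16 -0.0655 0.11 [0.6253 0.4901 0.68  ]
False 39.51 -0.0641 -1.65 [ 0.7291 -1.6463  0.159 ]
False 39.86 -0.0626 -2.38 [ 0.6504 -2.7813 -1.7739]
False 40.21 -0.061 -3.59 [-1.0133 -3.4083 -0.0509]
```

View pics/t14c.png

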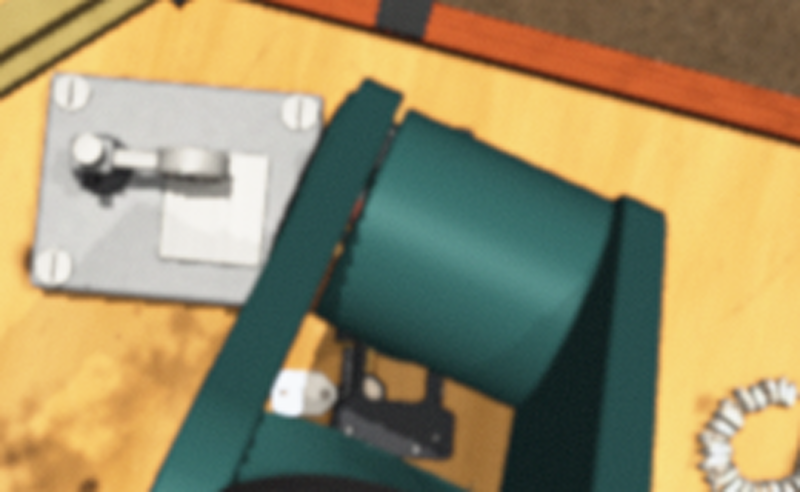

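```bash
python3 - <<'E'
from h import *
bot.servo_line(at(-.10,-.0225),velocity=.1)
bot.servo_line(at(-.16,.12),velocity=.25)
s=bot.get_state()
for c in ("side","top","wrist"): cv2.imwrite(f"pics/{c}15.png",bot.read_camera(c)[:,:,::-1])
np.save("w15.npy",wristT(s)[1]);print(s["time_s"],s["position"])
t=cv2.imread('pics/side15.png');cv2.imwrite('pics/s15c.png',cv2.resize(t[170:290,270:410],(700,600),interpolation=cv2.INTER_CUBIC))
t=cv2.imread('pics/top15.png');cv2.imwrite('pics/t15c.png',cv2.resize(t[170:330,230:490],(800,492),interpolation=cv2.INTER_CUBIC))
E
```

```text
41.6167 [ 0.4094 -0.2145  0.1192]
```

View pics/s15c.png

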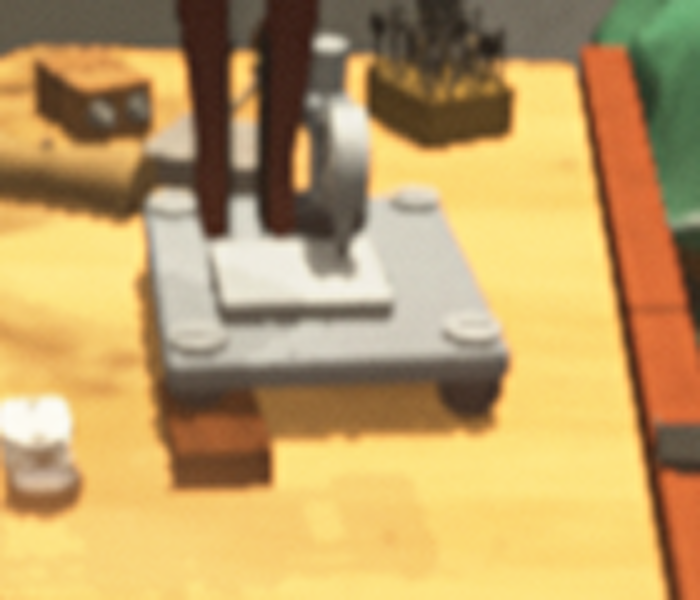

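View pics/t15c.png

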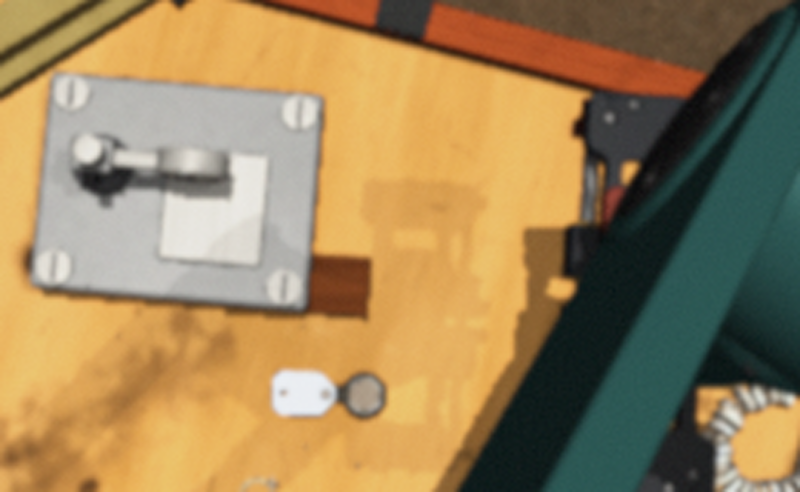

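View pics/wrist15.png

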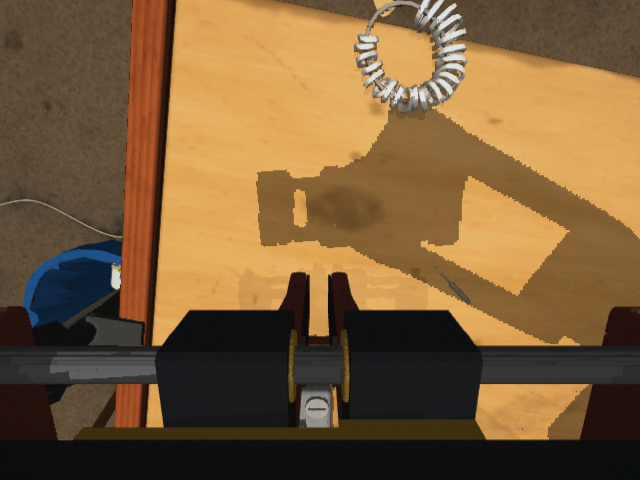

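```bash
cat >> h.py <<'E'
SC=[(-52,-68,38),(52,-68,38),(-52,68,38),(52,68,38)]
def fitstand(side,top):
    Ks,Ts=cam("side");Kt,Tt=cam("top")
    def f(p):
        w=stand_pts(p[:3],p[3]); return np.concatenate([proj(Ks,Ts,w(P))-q for P,q in zip(SC,side)]+[proj(Kt,Tt,w(P))-q for P,q in zip(SC,top)])
    # camera bias: allow a px shift per camera
    g=lambda p:np.concatenate([f(p)+np.concatenate([np.tile(p[4:6],4),np.tile(p[6:8],4)]),.3*p[4:8]])
    r=least_squares(g,[.48,.008,-.08,.05,0,0,0,0]);return r.x,np.rad2deg(r.x[3]),np.sqrt(np.mean(r.fun**2))
E
python3 - <<'E'
from h import *
a=lambda L:[(240+x/3.3333,170+y/3.3333) for x,y in L]
b=lambda L:[(270+x/5,170+y/5) for x,y in L]
t=lambda L:[(230+x/3.077,170+y/3.077) for x,y in L]
t0=lambda L:[(220+x/2.667,180+y/2.667) for x,y in L]
print(fitstand(a([(229,240),(412,222),(210,138),(372,122)]),t0([(278,227),(290,75),(77,210),(90,58)])))
print(fitstand(b([(198,336),(470,328),(172,203),(415,198)]),t([(283,287),(299,112),(53,267),(71,93)])))
Kt,Tt=cam("top");f=lambda p:(230+p[0]/3.077,170+p[1]/3.077)
h1=atz(Kt,Tt,f((369,258)),.016);h2=atz(Kt,Tt,f((367,318)),.016);m=(h1+h2)/2
print(h1,h2,"heel s",(m[:2]-F)@D,"lat",(m[:2]-F)@np.array([D[1],-D[0]]))
E
```

```text
(array([ 0.4794,  0.0067, -0.0798,  0.0931,  0.4417,  0.7619, -0.413 ,
        0.3457]), np.float64(5.333161039201338), np.float64(0.14554437194075195))
(array([ 0.4793,  0.0083, -0.0881, -0.0056,  0.4121,  0.8527, -0.0854,
        0.1286]), np.float64(-0.32333461583248374), np.float64(0.16732009565250852))
[ 0.4402 -0.1061  0.016 ] [ 0.4042 -0.1048  0.016 ] heel s -0.04913733580299189 lat 0.0032872324581124323
```

```bash
python3 - <<'E'
from h import *
Kt,Tt=cam("top")
print(atz(Kt,Tt,(230+283/3.077,170+287/3.077),.038))
p=np.array([.4222,-.0538])
o=ori(np.pi/2-.085)
print(bot.ik((p[0],p[1],.012),o))
bot.grip(0.0,10)
bot.move_ptp((p[0],p[1],.08),o)
s=bot.get_state();print(s["time_s"],s["position"],s["wrist_force"])
hit=bot.servo_line((p[0],p[1],.03),velocity=.08,stop_force=4)
print(hit)
if not hit: hit=bot.servo_line((p[0],p[1],.002),velocity=.015,stop_force=4.5)
s=bot.get_state();print(hit,s["time_s"],s["position"],s["wrist_force"])
for c in ("side","top"): cv2.imwrite(f"pics/{c}16.png",bot.read_camera(c)[:,:,::-1])
t=cv2.imread('pics/side16.png');cv2.imwrite('pics/s16c.png',cv2.resize(t[170:290,270:410],(700,600),interpolation=cv2.INTER_CUBIC))
E
```

```text
[ 0.4218 -0.0544  0.038 ]
[-0.2893  0.3983  2.0692 -0.      0.674   1.3665]
43.2417 [ 0.4226 -0.0542  0.0802] [-0.0159 -0.3644  0.8081]
False
True 45.2417 [ 0.4222 -0.0538  0.0105] [-0.6555 -0.0497  6.7173]
```

View pics/s16c.png

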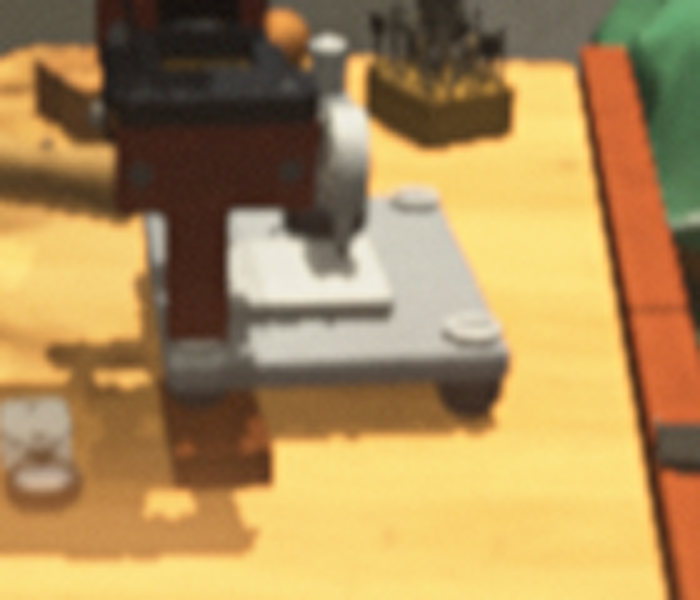

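```bash
python3 - <<'E'
from h import *
bot.wait(.5)
s=bot.get_state();print(s["position"],s["wrist_force"])
p=s["position"]
bot.servo_line((.4222,-.0538,.09),velocity=.08)
bot.servo_line((.4,-.2,.17),velocity=.25)
s=bot.get_state();print(s["time_s"],s["wrist_force"])
for c in ("side","top"): cv2.imwrite(f"pics/{c}17.png",bot.read_camera(c)[:,:,::-1])
t=cv2.imread('pics/side17.png');cv2.imwrite('pics/s17c.png',cv2.resize(t[170:290,270:410],(700,600),interpolation=cv2.INTER_CUBIC))
t=cv2.imread('pics/top17.png');cv2.imwrite('pics/t17c.png',cv2.resize(t[170:330,230:490],(800,492),interpolation=cv2.INTER_CUBIC))
E
```

```text
[ 0.4222 -0.0538  0.0106] [-0.0124 -0.021   5.7933]
47.8167 [ 0.156   0.3084 -0.1672]
```

View pics/s17c.png

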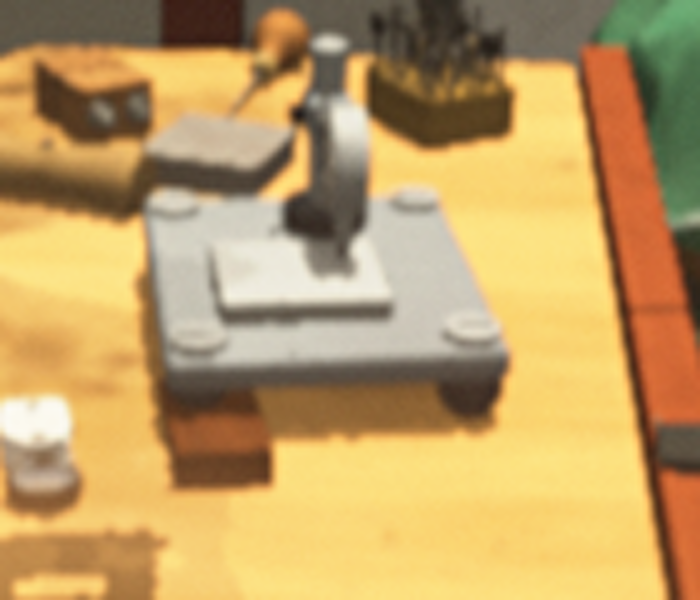

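View pics/t17c.png

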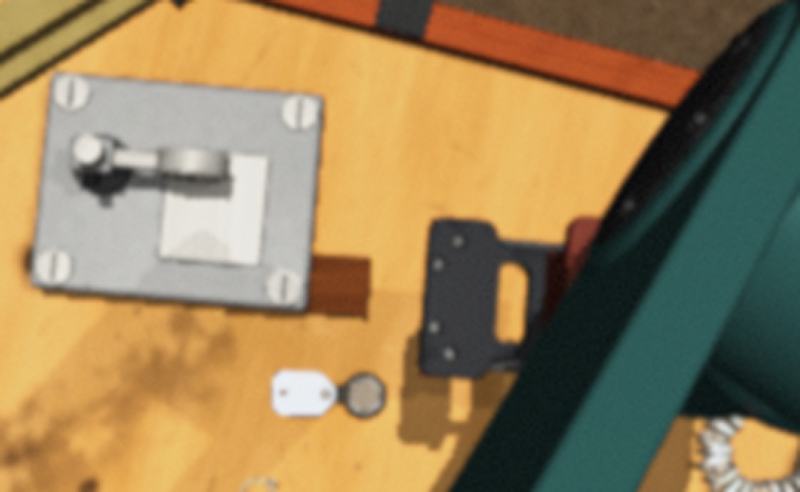

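```bash
python3 - <<'E'
from h import *
b=lambda L:[(270+x/5,170+y/5) for x,y in L]
t=lambda L:[(230+x/3.077,170+y/3.077) for x,y in L]
print(fitstand(b([(198,336),(470,328),(172,203),(415,198)]),t([(283,287),(299,112),(53,267),(71,93)])))
bot.job_done();print(bot.get_state()["time_s"])
E
```

```text
(array([ 0.4793,  0.0083, -0.0881, -0.0056,  0.4121,  0.8527, -0.0854,
        0.1286]), np.float64(-0.32333461583248374), np.float64(0.16732009565250852))
the job is handed in; nothing more can be done
the job is handed in; nothing more can be done
```

I pushed the wedge thin end first under the short foot until it resisted. Then I pressed the screw head with about 6 N, took the hand clear and handed the job in at about 48 s. No verdict was reported.

**Last checks**
- **Level:** the side and top pictures fit a stand lean of −0.3°, which is level within what I can read (it was 5.3° at the start by the same method). The screw head was met at about 38 mm height, which agrees.
- **Wedge depth:** the thin end is about 39–41 mm past the foot. The push force rose at about the predicted depth, from about 0 to 3.6 N. I pushed roughly 3 mm further after that.
- **Sideways position:** the wedge sits about 3 mm off the foot's centre line, still well under the foot.
- **Stand position:** it shifted about 1.5 mm and turned about 0.5°.
- **After the press:** the pictures looked the same as before it, and the hand was clear of everything. The loupe and the ring of small parts looked unmoved. I did not check the steel block separately.

**What disagreed**
- **Fingertip position:** the fingertips sit about 28 mm behind the TCP, not 8 mm ahead as `bot.tcp_to_tips` says. My first attempt to turn the wedge therefore passed above it without touching. I found the true offset by lowering the tool until it touched the bench, and used that afterwards.
- **How I turned the wedge:** I straddled it with the fingertips and squeezed its sides lightly on the bench. The gripper was set to 8 N for the final squaring squeeze, and the wrist read 3.6 N vertically during it. I did not lift the wedge on purpose, but I cannot rule out that it tilted slightly.

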